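Shim the rocking bench meter

TASK

The bench meter rocks because the foot at one corner has lost its rubber pad and hangs a few millimetres above the bench. With the fingertips push the wooden wedge along the bench, thin edge first, under that bare foot until it is snug and the meter no longer rocks, then press down firmly on that corner of the meter from above to prove it stays level, and move clear. Nothing is to be gripped or lifted, the meter must not be shoved along or jacked up out of level, and the other things on the bench stay where they are.

Things in the scene. Friction and masses are not known exactly. Their poses are not given: they have to be found in the camera images.
- meter: grey box-shaped bench meter, loose, about 3 kg. Case 180 (x) x 210 (y) x 75 mm, underside 26 and flat top 101 mm above the bench; display on its +x face. Origin at bench level under the case's middle, z up. Four feet at x = +-75, y = +-125 mm: three black rubber discs 22 mm wide, and a bare stud at x = +75, y = -125. Level on the three; some 4 to 8 N down at the bare corner tips it by 3 degrees
- bare_foot (a point): lowest point of the bare foot: a steel stud of 14 mm diameter with a domed end, 7 mm above the bench, under a flat ear (36 mm in x, 10 mm thick, top 34 mm up) that sticks out 38 mm past the case's -y side, as at all corners. Open from outside on the meter's -y side; the wedge can slide on beneath the case
- corner_top (a point): spot on the flat top of the meter's case near the bare foot's corner, 20 mm in from the front (+x) and side (-y) faces, 101 mm above the bench: a good place to press. 10 to 25 N is a firm press; hold it about half a second
- shim: wooden wedge flat on the bench, 110 (x) x 50 mm (y), 60 g. Origin at the centre of its underside, z up. Top slopes from 17 mm at the upright back face (x = -55) to 2 mm at the thin edge (x = +55). Slides at about 1 N or less. Meets the bare foot when that is about 18 mm ahead (+x) of its origin; then the push rises fast: 4 to 6 N seats it, much more begins to lift the meter
- flask: steel bottle with black cap, 68 mm diameter, 150 mm tall, a bystander. Origin at the centre of its underside
- board: dark red circuit board 100 x 130 mm on four 17 mm standoffs, up to 30 mm high, a bystander. Origin at bench level under its middle
- driver: screwdriver with black handle lying on the bench, a bystander
- bin: open red plastic parts bin 90 x 120 x 45 mm, a bystander. Origin at the centre of its underside
There are look-alikes about, which are no part of the job. Of the things that look like the shim, the smallest one is meant.

How it is judged:
On the way, in this order (a step that is already met when the one before it is completed fails the run):
1. the wedge is snug under the bare foot and the meter is level (contact force between shim and meter above 0.5 N and x of bare_foot in the frame of shim between -0.03 and 0.05 m and y of bare_foot in the frame of shim between -0.024 and 0.024 m and angle between meter's own z axis and vertical below 0.014 rad), for 0.2 s.
2. the bare foot's corner is pressed down with at least 5 N and the meter stays level (contact force between the fingers and meter above 5 N and horizontal distance between the grasp point and corner_top below 0.07 m and height (world z) of the grasp point above 0.04 m and contact force between shim and meter above 2 N and angle between meter's own z axis and vertical below 0.014 rad), for 0.1 s.
At the end, for the whole second after the job is handed in: The wedge lies under the bare foot and bears on it (more than 0.3 N), the foot within 24 mm of the wedge's centre line; the meter is within 0.014 rad (0.8 degrees) of level, within 30 mm of where it stood, and both are at rest (contact force between shim and meter above 0.3 N and x of bare_foot in the frame of shim between -0.03 and 0.05 m and y of bare_foot in the frame of shim between -0.024 and 0.024 m and angle between meter's own z axis and vertical below 0.014 rad and distance of meter from where it was at the start of the episode below 0.03 m and linear speed of each of meter, shim below 0.01 m/s); the robot touches nothing.
It fails at once if the wedge is lifted off the bench (12 mm) (height (world z) of shim above 0.012 m).
It fails at once if the meter is lifted (12 mm) or tipped (0.1 rad) (height (world z) of meter above 0.012 m or angle between meter's own z axis and vertical above 0.1 rad).
It fails at once if the meter is shoved more than 30 mm (distance of meter from where it was at the start of the episode above 0.03 m).
It fails at once if a bystander is moved more than 30 mm (distance of any of flask, board, driver, bin from where it was at the start of the episode above 0.03 m).
It also fails if it takes over 58 s, if anything falls off the work surface, if the arm or the gripper's body presses on something with over 40 N, if the wrist force passes 120 N, or if a joint passes its speed limit or range.

ROBOT

A 6-joint arm with a two-finger parallel gripper is mounted at the origin on the work surface. World frame = base frame: x ahead of the robot, y to its left, z up, the work surface at z = 0. Lengths are in m, angles in rad, forces in N, time in s.
With the tool pointing down it reaches from about 0.35 to 0.975 m from the base axis. Payload 4.9 kg.
Tool frame: the origin (TCP) lies on the centre line of the jaws, within the pads' length; the fingertips stand manip.tcp_to_tips ahead of it and the grasp point (between the pads) lies 11 mm behind it (manip.tcp_to_tips is the distance from the TCP to the fingertips, in m); x points along the fingers, y is the direction in which the jaws open and shut, and the axes are right-handed (so a half turn about x gives the same grasp; the last joint's range is limited). The gripper opens to 85 mm and grips with 20 to 120 N. Pads are 22 mm wide; open, the fingers measure 114 mm over their backs; the gripper's body (76 mm by 85 mm) begins 54 mm behind the grasp point. The pads swing forward as they close: fully open they stand 13 mm farther back than shut.
Start: joints at [0.989, 0.053, 1.613, -0, 1.476, -0.119], TCP at [0.279, 0.559, 0.239] pointing down, gripper open.
Joint ranges: [-3.01, 3.01], [-1.01, 2.22], [0.06, 2.58], [-1.02, 4.17], [0.09, 2.62], [-3.14, 3.14]. Speed limits (rad/s): [2.57, 2.57, 3.14, 3.14, 3.14, 3.14].

INTERFACE

Orientations are given as a unit quaternion [w, x, y, z].
In Python, from plant import status, imaging, workorder, manip gives the robot as it stands.
- The arm moves only by the tool carry_out, never from a script. Its argument "moves" is one flat list of numbers, 5 for each row, row after row: the opening, from 0 (shut) to 1 (fully open), then the shift along the tool's x, y, z in cm, then the turn about the tool's x in rad. In form: [claw, tx, ty, tz, twist, claw, tx, ty, tz, twist, ...]. A call has 1 to 12 rows; each row is the pose to reach, as a shift and turn from the pose commanded when the call began, along the tool's axes at that moment; what a row does not reach only later rows make up. A row lasts 1/12 s, in which the tool goes at most 41.7 mm and 7.16 degrees, less where a joint would pass 70% of its speed; a pose out of reach is approached as far as the arm can. A call with a gripper value outside its range is refused whole. The fingers move at their own pace and stop on an object; the grip force is fixed at half the most. Time passes only in rows, so rows that repeat a pose let the fingers close. It gives the time, the measured TCP pose, the force and the opening at its end, in the units of the state.
- status.state(): the state, without advancing time (a new reading comes with each control period).
- imaging.grab_frame(name): name is "scene" or "top" or "wrist"; returns the picture (420x560x3 uint8, red, green, blue); there is no depth.
- imaging.camera_info(name): a dict with "K" (3x3 intrinsics, pixels), "R" (3x3) and "t" (3): a world point X has camera coordinates R X + t. Camera axes: x right, y down, z forward; pixel columns grow to the right and rows downward; lengths in m; the calibration is good to about 2 mm. A picture is of the moment at which its call begins: read the wrist's pose just before it. camera_info takes no time and is no camera call; for the wrist camera it gives the pose at the moment of the call.
- workorder.job_done(): hands the job in, once; it reports no verdict.
The state is a dict: "time": time; "joint_pos": joint angles; "joint_vel": joint speeds; "joint_efforts": joint torques, N m; "tool_pos": TCP position; "tool_rot": TCP orientation; "contact_force": force on the tool from outside, world axes, zero at the start; "ft_torque": the same for the moment, N m; "gripper_width": opening from 0.0 (shut) to 1.0 (fully open).
Only numpy, scipy, OpenCV 4.12 (cv2) and the standard library are available. Lean on these libraries where they do the work, as an engineer would, in place of code of your own. Each camera call takes 0.05 s, during which the arm holds its last target.

## Working session

There is one attempt and no reset: what is moved stays moved. The work goes in short steps, Python scripts to look and compute and a tool call to move; the robot and the scene stay as the last step left them, time stands still between calls to the robot, and variables do not carry over. Pictures are saved under pics/ and viewed, and the job is handed in when it is done.

Besides the shell and the picture viewer there is one more tool, called in YAML: its name, and indented under it one key for each argument. carry_out: Moves the arm, as the interface text tells. Its arguments: {"type":"object","properties":{"moves":{"type":"array","items":{"type":"number"}}},"required":["moves"]}

```bash
mkdir -p pics; ls; python3 - <<'E'
from plant import status, imaging, workorder, manip
import cv2
print(status.state()); print(manip.tcp_to_tips)
for n in ["scene","top","wrist"]:
    i=imaging.camera_info(n); print(n,i)
    cv2.imwrite(f"pics/{n}0.png",cv2.cvtColor(imaging.grab_frame(n),cv2.COLOR_RGB2BGR))
E
```

```text
pics
{'time': 0.0, 'joint_pos': array([ 9.89044799e-01,  5.33957967e-02,  1.61428552e+00, -1.30836014e-05,
        1.47598029e+00, -1.18984585e-01]), 'joint_vel': array([-2.36455902e-04,  3.16289072e-04, -3.86466698e-05,  1.06906463e-03,
       -1.79675216e-03,  9.47697602e-04]), 'joint_efforts': array([-7.93762520e-04, -3.93711376e+01, -3.70161045e+01, -1.81597507e-04,
        7.47074577e-03, -1.56224921e-06]), 'tool_pos': array([0.27867922, 0.55876245, 0.23804392]), 'tool_rot': array([ 0.68801541,  0.16146766,  0.68850892, -0.16284491]), 'contact_force': array([ 0.68432341, -0.03121727,  0.24018272]), 'ft_torque': array([ 0.01861394, -0.0096098 ,  0.00459713]), 'gripper_width': 1.0037566770018351}
0.008
scene {'K': array([[427.31896279,   0.        , 282.81541986],
       [  0.        , 427.31896279, 222.12030966],
       [  0.        ,   0.        ,   1.        ]]), 'R': array([[-0.07606564,  0.99707954,  0.00681175],
       [ 0.65703226,  0.05526027, -0.75183437],
       [-0.75001509, -0.05271322, -0.65931683]]), 't': array([ 0.14015593, -0.24851083,  1.34630695])}
top {'K': array([[447.79046151,   0.        , 277.93119962],
       [  0.        , 447.79046151, 214.59822328],
       [  0.        ,   0.        ,   1.        ]]), 'R': array([[ 0.0034977 , -0.99997127, -0.00672444],
       [-0.98379592, -0.00223554, -0.17927798],
       [ 0.1792578 ,  0.00724254, -0.98377548]]), 't': array([-0.09447695,  0.47935745,  1.21809844])}
wrist {'K': array([[366.11755066,   0.        , 279.27997514],
       [  0.        , 366.11755066, 217.12604398],
       [  0.        ,   0.        ,   1.        ]]), 'R': array([[ 0.44654404,  0.89475948, -0.0019727 ],
       [ 0.86303485, -0.43012736,  0.2648798 ],
       [ 0.2361552 , -0.119983  , -0.96427942]]), 't': array([-0.62299485, -0.03366369,  0.3784131 ])}
```

View pics/scene0.png

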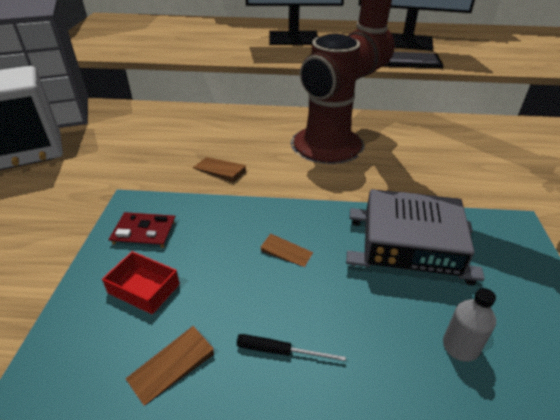

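View pics/top0.png

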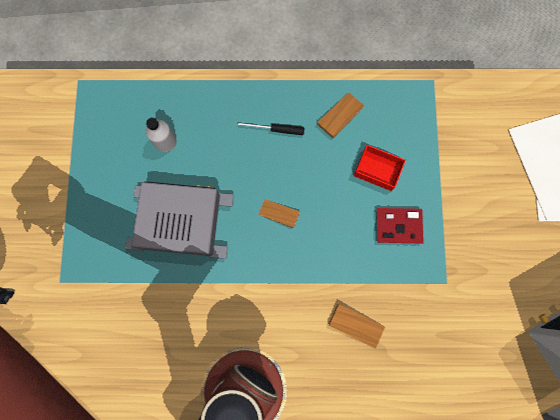

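```bash
python3 - <<'E'
import cv2,numpy as np
s=cv2.imread("pics/scene0.png");t=cv2.imread("pics/top0.png")
a=cv2.resize(s[220:280,240:390],None,fx=5,fy=5,interpolation=cv2.INTER_CUBIC)
b=cv2.resize(t[180:260,200:310],None,fx=5,fy=3.4,interpolation=cv2.INTER_CUBIC)
b=cv2.resize(t[182:240,200:320],None,fx=5,fy=5,interpolation=cv2.INTER_CUBIC)
c=np.zeros((600,750,3),np.uint8);c[:300,:750]=a;c[305:595,:600]=b
cv2.imwrite("pics/crop0.png",c)
E
```

```text
(no output)
```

View pics/crop0.png

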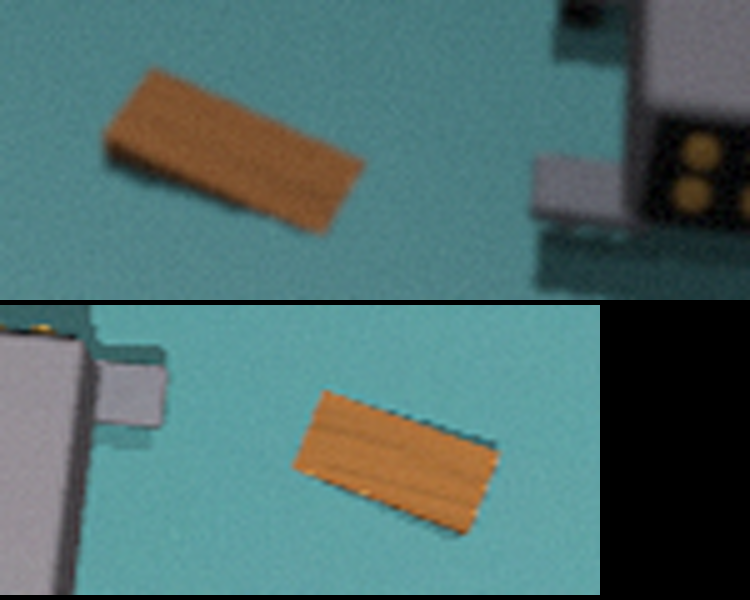

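View pics/wrist0.png

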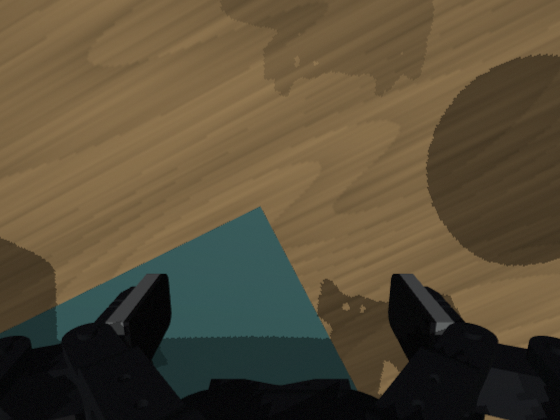

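```bash
cat > h.py <<'E'
import cv2,numpy as np
from plant import status, imaging, workorder, manip
def ray(i,uv,z):
    d=i["R"].T@np.linalg.inv(i["K"])@np.array([uv[0],uv[1],1.]); c=-i["R"].T@i["t"]
    return c+d*(z-c[2])/d[2]
def proj(i,X):
    p=i["K"]@(i["R"]@np.array(X,float)+i["t"]); return p[:2]/p[2]
def quad(m):
    cs,_=cv2.findContours(m.astype(np.uint8),cv2.RETR_EXTERNAL,cv2.CHAIN_APPROX_NONE)
    c=max(cs,key=cv2.contourArea); return cv2.boxPoints(cv2.minAreaRect(c)),cv2.contourArea(c),c
def wmask(bgr,x0,x1,y0,y1):
    h=cv2.cvtColor(bgr,cv2.COLOR_BGR2HSV)
    m=(h[...,0]<22)&(h[...,1]>90)&(h[...,2]>70)
    o=np.zeros_like(m);o[y0:y1,x0:x1]=m[y0:y1,x0:x1];return o
E
python3 - <<'E'
from h import *
t=cv2.imread("pics/top0.png");i=imaging.camera_info("top")
q,a,c=quad(wmask(t,245,320,185,245)); print(q,a)
e=cv2.approxPolyDP(c,4,True)[:,0]; print(e)
q=q[np.argsort(q[:,0])]
P=[ray(i,p,z) for p,z in zip(q,[.002,.002,.017,.017])]
print(np.round(P,4)); P=np.array(P)
print(np.linalg.norm(P[0]-P[1]),np.linalg.norm(P[2]-P[3]),np.linalg.norm((P[0]+P[1]-P[2]-P[3])/2))
ax=(P[0]+P[1]-P[2]-P[3])[:2]; print("yaw",np.arctan2(ax[1],ax[0]),"cen",P.mean(0))
# meter by gray: low saturation
h=cv2.cvtColor(t,cv2.COLOR_BGR2HSV); 
m=(h[...,1]<60)&(h[...,2]>90); o=np.zeros_like(m);o[170:270,120:240]=m[170:270,120:240]
cv2.imwrite("pics/mm.png",cv2.resize(np.hstack([o[165:275,115:245].astype(np.uint8)*255,t[165:275,115:245,1]]),None,fx=3,fy=3))
E
```

```text
[[258.3562  214.38358]
 [264.43842 198.1644 ]
 [299.06854 211.1507 ]
 [292.98633 227.36987]] 580.5
[[265 199]
 [259 214]
 [292 227]
 [298 211]]
[[ 0.4876 -0.0358  0.002 ]
 [ 0.5359 -0.0531  0.002 ]
 [ 0.4473 -0.1361  0.017 ]
 [ 0.4946 -0.1537  0.017 ]]
0.05133507711877747 0.05043167037178241 0.10945122277872604
yaw 1.1848728127045678 cen [ 0.49137006 -0.09467388  0.0095    ]
```

View pics/mm.png

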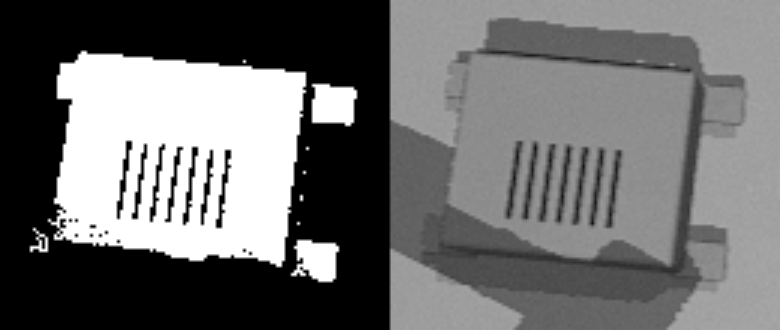

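```bash
python3 - <<'E'
from h import *
t=cv2.imread("pics/top0.png");i=imaging.camera_info("top")
h=cv2.cvtColor(t,cv2.COLOR_BGR2HSV); 
m=((h[...,1]<60)&(h[...,2]>90)).astype(np.uint8)
n,l,st,ce=cv2.connectedComponentsWithStats(m[170:270,215:240]); print(st)
for k in range(1,n):
    if st[k,4]>60:
        q,a,c=quad(l==k); q=q+[215,170]; print(a); print(q)
        print(np.round([ray(i,p,.034) for p in q],4), ray(i,q.mean(0),.034))
TR,BR,TL,BL=[ray(i,p,.101)[:2] for p in [(216.3,189),(209,253),(141.7,182.7),(134,246)]]
print(TR,BR,TL,BL,np.linalg.norm(TR-BR),np.linalg.norm(TR-TL))
ex=TR-BR;print("yaw from side",np.arctan2(ex[1],ex[0])); ey=TL-TR;print(np.arctan2(-ey[0],ey[1]))
E
```

```text
[[   0    0   25  100 2156]
 [   0   19    2   13   19]
 [   4   23   15   14  175]
 [   0   33    1    1    1]
 [   2   44    1    1    1]
 [   1   52    1    1    1]
 [   0   60    1    2    2]
 [   0   75   13   14  145]]
149.5
[[217.91803265 204.90163803]
 [219.04098415 192.54918098]
 [233.28688431 193.84426498]
 [232.1639328  206.19672394]]
[[0.509  0.0781 0.034 ]
 [0.5451 0.0759 0.034 ]
 [0.5414 0.035  0.034 ]
 [0.5053 0.0374 0.034 ]] [0.52513859 0.05661944 0.034     ]
120.5
[[213.64634228 257.18293762]
 [215.03658676 244.67074585]
 [227.21951389 246.0243988 ]
 [225.82926941 258.53659058]]
[[0.36   0.086  0.034 ]
 [0.3951 0.0831 0.034 ]
 [0.3914 0.0488 0.034 ]
 [0.3564 0.0519 0.034 ]] [0.37569359 0.06743495 0.034     ]
[0.53933493 0.07408903] [0.36536014 0.08851912] [0.55659141 0.27811865] [0.38339921 0.28854605] 0.17457220608867952 0.20475808217866134
yaw from side -0.08275411650290404
-0.084377477488753
```

```bash
cat >> h.py <<'E'
from scipy.spatial.transform import Rotation as Ro
def tool(s=None):
    s=s or status.state(); q=s["tool_rot"]; return np.array(s["tool_pos"]),Ro.from_quat([q[1],q[2],q[3],q[0]]).as_matrix()
def plan(target,ydir=None):
    p,R=tool(); d=R.T@(np.array(target)-p)*100
    tw=None
    if ydir is not None:
        y=R.T@np.array([np.cos(ydir),np.sin(ydir),0]); tw=np.arctan2(y[2],y[1])
        tw=(tw+np.pi/2)%np.pi-np.pi/2
    print("shift cm",np.round(d,2),"twist",tw)
E
python3 - <<'E'
from h import *
p,R=tool();print(p,np.round(R,3))
i=imaging.camera_info("wrist");c=-i["R"].T@i["t"];print("cam in tool",R.T@(c-p))
plan([.460,-.184,.15],1.302-np.pi/2)
print(status.state()["joint_pos"])
E
```

```text
[0.27878038 0.55883216 0.23833466] [[-0.001  0.446  0.895]
 [-0.001  0.895 -0.446]
 [-1.    -0.002 -0.   ]]
cam in tool [-0.13439086 -0.00094438 -0.06768778]
shift cm [  8.92 -58.36  49.38] twist 1.3767894389789488
[ 9.88977345e-01  5.31825715e-02  1.61402012e+00 -2.93434973e-05
  1.47599537e+00 -1.19012608e-01]
```

carry_out:
  moves: [0.3, 0, -3, 2.5, 0.07, 0.3, 0, -6, 5, 0.14, 0.3, 0, -9, 7.5, 0.21, 0.3, 0, -12, 10, 0.28, 0.3, 0, -15, 12.7, 0.35, 0.3, 0, -18, 15.2, 0.42, 0.3, 0, -21, 17.8, 0.49, 0.3, 0, -24, 20.3, 0.56, 0.3, 0, -27, 22.8, 0.63, 0.3, 0, -30, 25.4, 0.7, 0.3, 0, -33, 27.9, 0.77, 0.3, 0, -36, 30.4, 0.84]

```text
time: 1.15
tool_pos: [0.3901, 0.0996, 0.2392]
tool_rot: [0.562, 0.43, 0.561, -0.429]
contact_force: [0.3, -0.4, 0.0]
gripper_width: 0.3
```

```bash
python3 - <<'E'
from h import *
plan([.460,-.184,.06],1.302-np.pi/2)
E
```

```text
shift cm [17.92 -0.69 29.2 ] twist 0.5336580472591885
```

carry_out:
  moves: [0.3, 0, -0.1, 3, 0.06, 0.3, 0, -0.1, 6, 0.12, 0.3, 0, -0.2, 9, 0.18, 0.3, 0, -0.3, 12, 0.24, 0.3, 1, -0.3, 15, 0.3, 0.3, 3, -0.4, 18, 0.35, 0.3, 5, -0.5, 21, 0.4, 0.3, 7, -0.6, 24, 0.45, 0.3, 10, -0.7, 27, 0.5, 0.3, 13, -0.7, 29.2, 0.53, 0.3, 13, -0.7, 29.2, 0.53, 0.3, 13, -0.7, 29.2, 0.53]

```text
time: 2.15
tool_pos: [0.4592, -0.1819, 0.1066]
tool_rot: [-0.428, -0.561, -0.432, 0.562]
contact_force: [-0.3, -0.3, 1.2]
gripper_width: 0.303
```

```bash
python3 - <<'E'
from h import *
s=status.state();print(s["tool_pos"],s["contact_force"])
plan([.460,-.184,.012],1.302-np.pi/2)
i=imaging.camera_info("top")
for n in ["top","wrist"]:
    cv2.imwrite(f"pics/{n}1.png",cv2.cvtColor(imaging.grab_frame(n),cv2.COLOR_RGB2BGR))
E
```

```text
[ 0.45916727 -0.18187363  0.1065641 ] [-0.3192135  -0.26750936  1.21913542]
shift cm [9.46 0.19 0.2 ] twist 0.005032739888799043
```

View pics/wrist1.png

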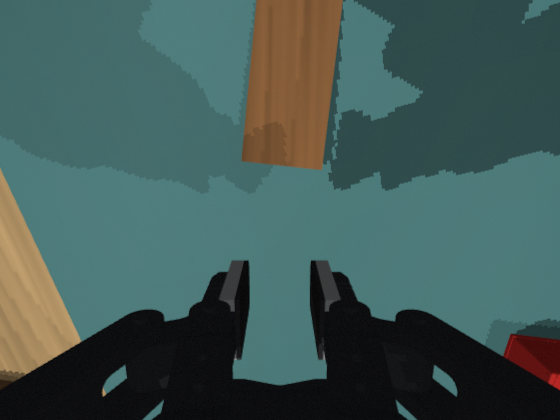

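carry_out:
  moves: [0.3, 3, 0, 0, 0, 0.3, 6, 0.1, 0, 0, 0.3, 8, 0.2, 0.1, 0, 0.3, 9, 0.2, 0.2, 0, 0.3, 9.4, 0.2, 0.2, 0, 0.3, 9.4, 0.2, 0.2, 0, 0.3, 9.4, 0.2, 0.2, 0]

```text
time: 2.83
tool_pos: [0.4637, -0.1849, 0.0173]
tool_rot: [0.432, 0.561, 0.43, -0.56]
contact_force: [0.1, 0.2, 0.4]
gripper_width: 0.3
```

```bash
python3 - <<'E'
from h import *
t=cv2.imread("pics/top1.png");i=imaging.camera_info("top")
q,a,c=quad(wmask(t,245,320,185,245)); print(q,a)
s=status.state();print(s["tool_pos"],s["contact_force"])
p,R=tool();print(np.round(R,3))
for w in [(.471,-.145,.01),(.525,.0525,.007)]: print(R.T@(np.array(w)-p)*100)
f=imaging.grab_frame("wrist");cv2.imwrite("pics/wrist2.png",cv2.cvtColor(f,cv2.COLOR_RGB2BGR))
E
```

```text
[[259. 185.]
 [319. 185.]
 [319. 244.]
 [259. 244.]] 2201.0
[ 0.46365055 -0.18486789  0.01725021] [0.07468032 0.15092614 0.44341702]
[[ 0.003  0.966 -0.258]
 [-0.002 -0.258 -0.966]
 [-1.     0.003  0.001]]
[ 0.7205336  -0.32233925 -4.04193216]
[  1.00330083  -0.20931376 -24.51678913]
```

View pics/wrist2.png

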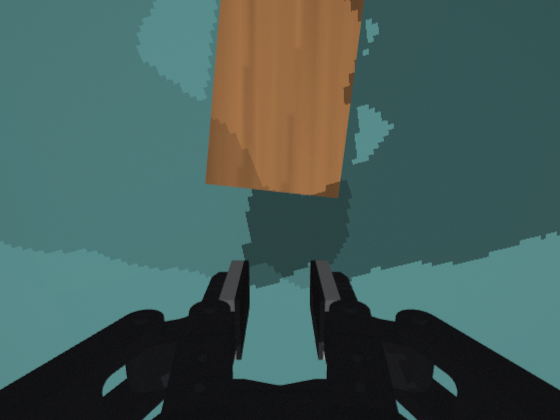

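carry_out:
  moves: [0.3, 0.5, -0.1, -1, 0, 0.3, 0.5, -0.2, -2, 0, 0.3, 0.5, -0.2, -2.5, 0, 0.3, 0.5, -0.2, -3, 0, 0.3, 0.5, -0.2, -3.5, 0, 0.3, 0.5, -0.2, -4, 0, 0.3, 0.5, -0.2, -4.5, 0, 0.3, 0.5, -0.2, -5, 0, 0.3, 0.5, -0.2, -5.4, 0, 0.3, 0.5, -0.2, -5.8, 0, 0.3, 0.5, -0.2, -6, 0, 0.3, 0.5, -0.2, -6, 0]

```text
time: 3.88
tool_pos: [0.476, -0.1256, 0.0103]
tool_rot: [0.43, 0.561, 0.431, -0.561]
contact_force: [-0.7, -0.2, -0.1]
gripper_width: 0.301
```

```bash
python3 - <<'E'
from h import *
s=status.state();print(s["tool_pos"],s["contact_force"])
p,R=tool();print(np.round(R,3))
for w in [(.525,.0525,.007)]: print(R.T@(np.array(w)-p)*100)
f=imaging.grab_frame("wrist");cv2.imwrite("pics/wrist3.png",cv2.cvtColor(f,cv2.COLOR_RGB2BGR))
f=imaging.grab_frame("top");cv2.imwrite("pics/top3.png",cv2.cvtColor(f,cv2.COLOR_RGB2BGR))
t=cv2.cvtColor(f,cv2.COLOR_RGB2BGR)
cv2.imwrite("pics/c3.png",cv2.resize(t[170:260,180:320],None,fx=5,fy=5))
E
```

```text
[ 0.47601519 -0.12560819  0.01029264] [-0.66625451 -0.1779102  -0.06851039]
[[ 0.     0.966 -0.259]
 [ 0.    -0.259 -0.966]
 [-1.    -0.    -0.   ]]
[  0.33369063   0.12468732 -18.47165183]
```

View pics/wrist3.png

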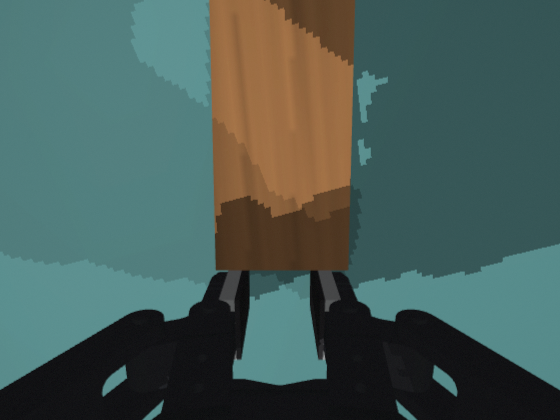

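View pics/c3.png

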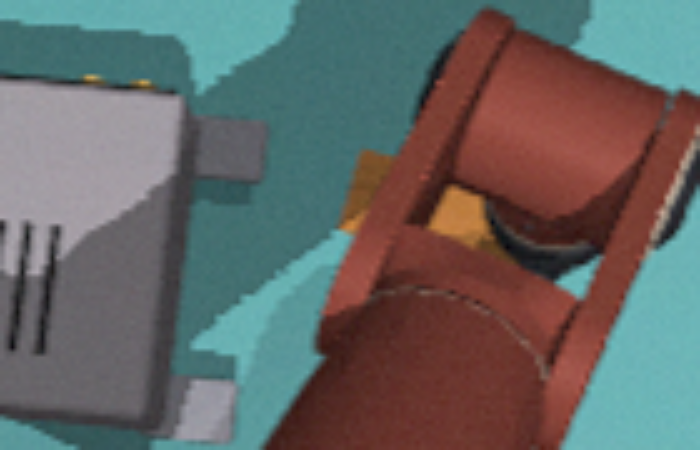

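carry_out:
  moves: [0.3, 0, 0, -0.5, 0, 0.3, 0, 0, -1.2, 0, 0.3, 0, 0, -2, 0, 0.3, 0, 0, -2.8, 0, 0.3, 0, 0, -3.6, 0, 0.3, 0, 0.1, -4.4, 0, 0.3, 0, 0.1, -5.2, 0, 0.3, 0, 0.1, -6, 0, 0.3, 0, 0.1, -6.6, 0, 0.3, 0, 0.1, -7.2, 0, 0.3, 0, 0.1, -7.6, 0, 0.3, 0, 0.1, -7.6, 0]

```text
time: 4.98
tool_pos: [0.4967, -0.0521, 0.0103]
tool_rot: [0.431, 0.561, 0.431, -0.561]
contact_force: [-0.4, -0.2, -0.7]
gripper_width: 0.3
```

```bash
python3 - <<'E'
from h import *
s=status.state();print(s["tool_pos"],s["contact_force"])
p,R=tool()
for w in [(.525,.0525,.007)]: print(R.T@(np.array(w)-p)*100)
for n in ["wrist","scene"]:
    f=imaging.grab_frame(n);cv2.imwrite(f"pics/{n}4.png",cv2.cvtColor(f,cv2.COLOR_RGB2BGR))
t=cv2.imread("pics/scene4.png")
cv2.imwrite("pics/s4.png",cv2.resize(t[190:300,240:400],None,fx=5,fy=5))
E
```

```text
[ 0.49674124 -0.05213174  0.01030799] [-0.41345761 -0.24551782 -0.69915249]
[  0.33397632   0.02746557 -10.83792996]
```

View pics/s4.png

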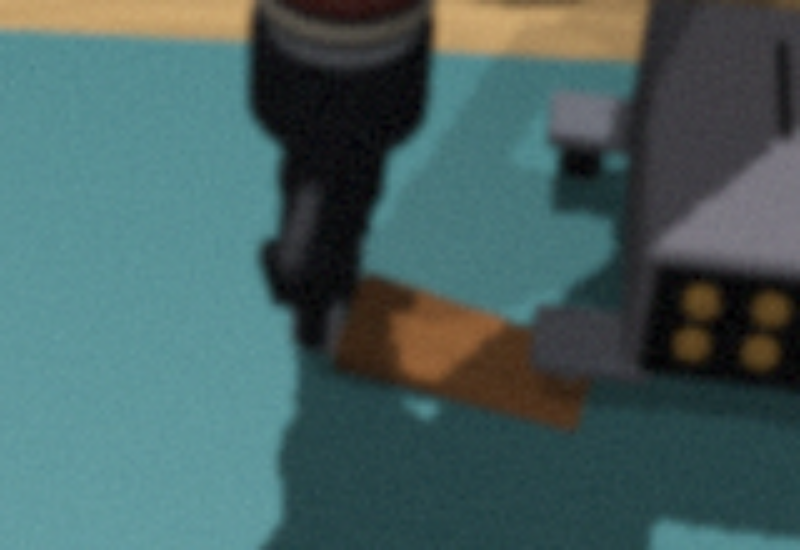

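View pics/wrist4.png

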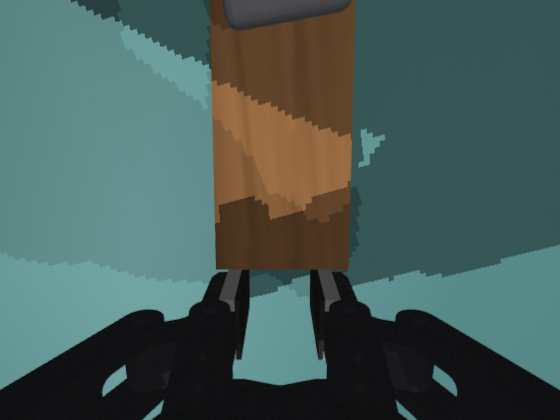

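carry_out:
  moves: [0.3, 0, 0, -0.4, 0, 0.3, 0, 0, -0.8, 0, 0.3, 0, 0, -1.2, 0, 0.3, 0, 0, -1.5, 0, 0.3, 0, 0, -1.7, 0, 0.3, 0, 0, -1.8, 0, 0.3, 0, 0, -1.8, 0]

```text
time: 5.67
tool_pos: [0.5013, -0.0352, 0.0103]
tool_rot: [0.431, 0.561, 0.431, -0.561]
contact_force: [0.2, -0.4, -0.6]
gripper_width: 0.301
```

carry_out:
  moves: [0.3, 0, 0, -0.05, 0, 0.3, 0, 0, -0.1, 0, 0.3, 0, 0, -0.15, 0, 0.3, 0, 0, -0.2, 0, 0.3, 0, 0, -0.2, 0]

```text
time: 6.08
tool_pos: [0.5018, -0.0335, 0.0103]
tool_rot: [0.43, 0.561, 0.43, -0.561]
contact_force: [-0.7, -0.1, -0.3]
gripper_width: 0.302
```

carry_out:
  moves: [0.3, 0, 0, -0.05, 0, 0.3, 0, 0, -0.1, 0, 0.3, 0, 0, -0.15, 0, 0.3, 0, 0, -0.15, 0]

```text
time: 6.42
tool_pos: [0.5022, -0.032, 0.0103]
tool_rot: [0.43, 0.561, 0.43, -0.561]
contact_force: [0.0, 0.4, 0.0]
gripper_width: 0.299
```

carry_out:
  moves: [0.3, 0, 0, -0.05, 0, 0.3, 0, 0, -0.1, 0, 0.3, 0, 0, -0.15, 0, 0.3, 0, 0, -0.15, 0]

```text
time: 6.75
tool_pos: [0.5026, -0.0305, 0.0103]
tool_rot: [0.43, 0.561, 0.43, -0.561]
contact_force: [0.3, 0.0, -0.1]
gripper_width: 0.298
```

carry_out:
  moves: [0.3, 0, 0, -0.05, 0, 0.3, 0, 0, -0.1, 0, 0.3, 0, 0, -0.15, 0, 0.3, 0, 0, -0.15, 0]

```text
time: 7.08
tool_pos: [0.5029, -0.0291, 0.0103]
tool_rot: [0.43, 0.561, 0.43, -0.561]
contact_force: [-0.8, -0.5, 0.7]
gripper_width: 0.3
```

carry_out:
  moves: [0.3, 0, 0, -0.05, 0, 0.3, 0, 0, -0.1, 0, 0.3, 0, 0, -0.1, 0]

```text
time: 7.33
tool_pos: [0.5032, -0.0281, 0.0103]
tool_rot: [0.43, 0.561, 0.43, -0.561]
contact_force: [-0.6, -0.4, 0.0]
gripper_width: 0.299
```

carry_out:
  moves: [0.3, 0, 0, -0.05, 0, 0.3, 0, 0, -0.1, 0, 0.3, 0, 0, -0.1, 0]

```text
time: 7.58
tool_pos: [0.5035, -0.0272, 0.0103]
tool_rot: [0.43, 0.561, 0.43, -0.561]
contact_force: [-0.7, -0.8, 1.4]
gripper_width: 0.305
```

carry_out:
  moves: [0.3, 0, 0, -0.05, 0, 0.3, 0, 0, -0.1, 0, 0.3, 0, 0, -0.1, 0]

```text
time: 7.83
tool_pos: [0.5037, -0.0262, 0.0103]
tool_rot: [0.43, 0.561, 0.43, -0.561]
contact_force: [-1.0, -0.5, 0.2]
gripper_width: 0.298
```

carry_out:
  moves: [0.3, 0, 0, -0.05, 0, 0.3, 0, 0, -0.1, 0, 0.3, 0, 0, -0.1, 0]

```text
time: 8.08
tool_pos: [0.5039, -0.0254, 0.0103]
tool_rot: [-0.431, -0.561, -0.43, 0.561]
contact_force: [-0.7, -1.1, 0.9]
gripper_width: 0.302
```

carry_out:
  moves: [0.3, 0, 0, -0.05, 0, 0.3, 0, 0, -0.05, 0, 0.3, 0, 0, -0.05, 0]

```text
time: 8.33
tool_pos: [0.504, -0.025, 0.0103]
tool_rot: [-0.43, -0.561, -0.43, 0.561]
contact_force: [-0.7, -2.2, 1.0]
gripper_width: 0.298
```

carry_out:
  moves: [0.3, 0, 0, -0.05, 0, 0.3, 0, 0, -0.05, 0, 0.3, 0, 0, -0.05, 0]

```text
time: 8.58
tool_pos: [0.5042, -0.0246, 0.0103]
tool_rot: [-0.43, -0.561, -0.43, 0.561]
contact_force: [-1.9, -3.5, 1.1]
gripper_width: 0.299
```

```bash
python3 - <<'E'
from h import *
for n in ["wrist","scene","top"]:
    f=imaging.grab_frame(n);cv2.imwrite(f"pics/{n}5.png",cv2.cvtColor(f,cv2.COLOR_RGB2BGR)); print(status.state()["contact_force"],status.state()["tool_pos"])
t=cv2.imread("pics/scene5.png")
cv2.imwrite("pics/s5.png",cv2.resize(t[190:300,240:400],None,fx=5,fy=5))
E
```

```text
[-0.80457263 -4.19469846  0.2978568 ] [ 0.50416515 -0.02457134  0.01030059]
[-0.62473734 -3.83370562 -0.11690837] [ 0.5041734  -0.02458618  0.01030958]
[-1.32078451 -2.89113269 -0.17438918] [ 0.50417907 -0.02456568  0.01031606]
```

View pics/s5.png

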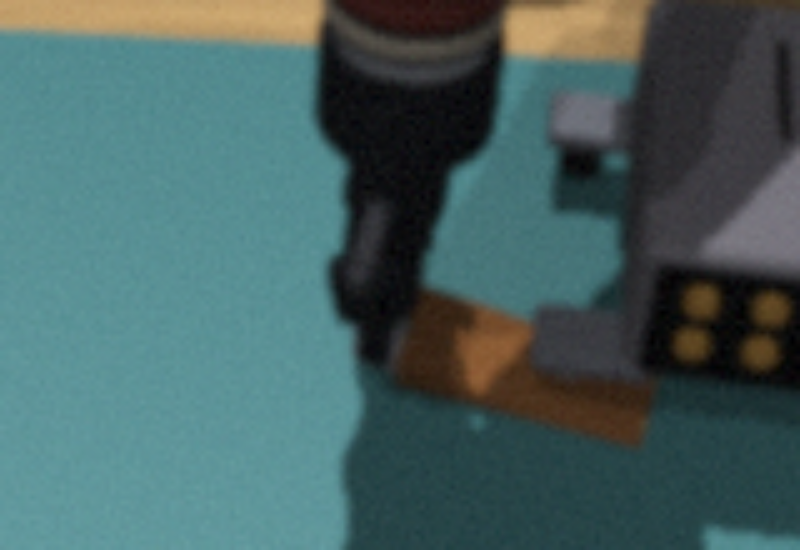

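carry_out:
  moves: [0.3, 0, 0, -0.03, 0, 0.3, 0, 0, -0.05, 0, 0.3, 0, 0, -0.05, 0, 0.3, 0, 0, -0.05, 0]

```text
time: 9.07
tool_pos: [0.5043, -0.0242, 0.0103]
tool_rot: [-0.431, -0.561, -0.43, 0.561]
contact_force: [-0.9, -4.4, 0.6]
gripper_width: 0.297
```

```bash
python3 - <<'E'
from h import *
for n in ["wrist","scene","top"]:
    f=imaging.grab_frame(n);cv2.imwrite(f"pics/{n}6.png",cv2.cvtColor(f,cv2.COLOR_RGB2BGR)); print(status.state()["contact_force"],status.state()["tool_pos"])
E
```

```text
[-0.86604488 -4.06166213  1.02781022] [ 0.50427723 -0.02419239  0.01029807]
[-1.9036441  -5.67982704  0.81629883] [ 0.50428245 -0.02418358  0.01030373]
[-1.72597462 -4.98139638  1.20345401] [ 0.50430821 -0.02419873  0.01033025]
```

carry_out:
  moves: [0.3, 0, 0, 0.1, 0, 0.3, 0, 0, 0.5, 0, 0.3, 0, 0, 1.5, 0, 0.3, 0, 0, 3, 0, 0.3, -2, 0, 4, 0, 0.3, -5, 0, 4.5, 0, 0.0, -8, 0, 4.5, 0, 0.0, -11, 0, 4.5, 0, 0.0, -14, 0, 4.5, 0, 0.0, -16, 0, 4.5, 0, 0.0, -16, 0, 4.5, 0]

```text
time: 10.13
tool_pos: [0.4956, -0.0685, 0.1763]
tool_rot: [0.433, 0.563, 0.428, -0.559]
contact_force: [0.5, -0.9, -0.1]
gripper_width: -0.002
```

```bash
python3 - <<'E'
from h import *
for n in ["wrist","scene","top"]:
    f=imaging.grab_frame(n);cv2.imwrite(f"pics/{n}7.png",cv2.cvtColor(f,cv2.COLOR_RGB2BGR)); print(status.state()["contact_force"],status.state()["tool_pos"])
# corner_top: meter-frame (.07,-.085)
yaw=-.087;c=np.array([.461,.182]);Rm=np.array([[np.cos(yaw),-np.sin(yaw)],[np.sin(yaw),np.cos(yaw)]])
ct=c+Rm@[.07,-.085];print("corner",ct)
plan([*ct,.14])
t=cv2.imread("pics/top7.png");
a=cv2.resize(t[170:265,120:280],None,fx=4,fy=3.1)
b=cv2.resize(cv2.imread("pics/scene7.png")[190:300,300:460],None,fx=4,fy=2.75)
cv2.imwrite("pics/c7.png",np.vstack([cv2.resize(a,(640,295)),b[:302,:640]]))
E
```

```text
[-0.5436823  -0.3699851  -0.68269504] [ 0.49432342 -0.06814319  0.17343735]
[ 0.84303746 -0.4388117  -1.55191431] [ 0.49299681 -0.06774828  0.17103146]
[-1.0348691  -0.05366151 -1.46091485] [ 0.49212059 -0.06740088  0.16946748]
corner [0.52334958 0.09123916]
shift cm [  2.95  -1.09 -16.13] twist None
```

View pics/c7.png

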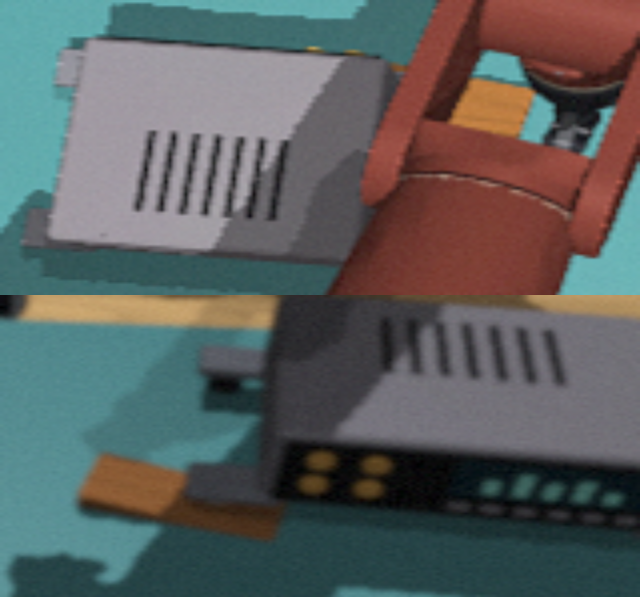

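View pics/wrist7.png

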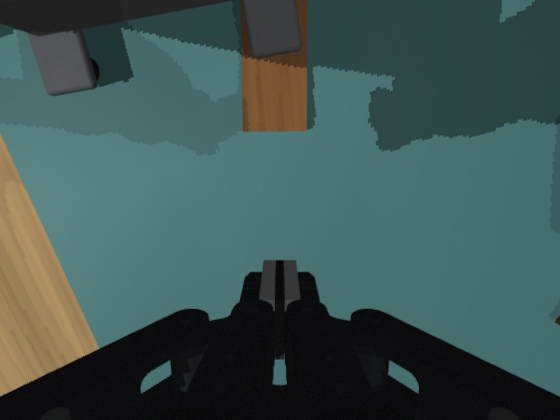

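carry_out:
  moves: [0.0, 0, -0.2, -2, 0, 0.0, 0, -0.4, -4.5, 0, 0.0, 0, -0.6, -7, 0, 0.0, 0, -0.7, -9.5, 0, 0.0, 0, -0.9, -12, 0, 0.0, 0, -1, -14, 0, 0.0, 0, -1.1, -15.5, 0, 0.0, 1, -1.1, -16.1, 0, 0.0, 2, -1.1, -16.1, 0, 0.0, 3, -1.1, -16.1, 0, 0.0, 3, -1.1, -16.1, 0, 0.0, 3, -1.1, -16.1, 0]

```text
time: 11.28
tool_pos: [0.5224, 0.0901, 0.1381]
tool_rot: [-0.429, -0.56, -0.431, 0.562]
contact_force: [0.4, -0.2, 0.7]
gripper_width: 0.002
```

```bash
python3 - <<'E'
from h import *
f=imaging.grab_frame("scene");cv2.imwrite("pics/scene8.png",cv2.cvtColor(f,cv2.COLOR_RGB2BGR)); 
plan([.5233,.0912,.109]);print(status.state()["contact_force"],status.state()["tool_pos"])
cv2.imwrite("pics/s8.png",cv2.resize(cv2.imread("pics/scene8.png")[170:300,310:490],None,fx=4,fy=4))
E
```

```text
shift cm [ 3.03 -0.01 -0.11] twist None
[-0.2769175   0.1010491  -1.06699934] [0.52317004 0.09013681 0.13928639]
```

View pics/s8.png

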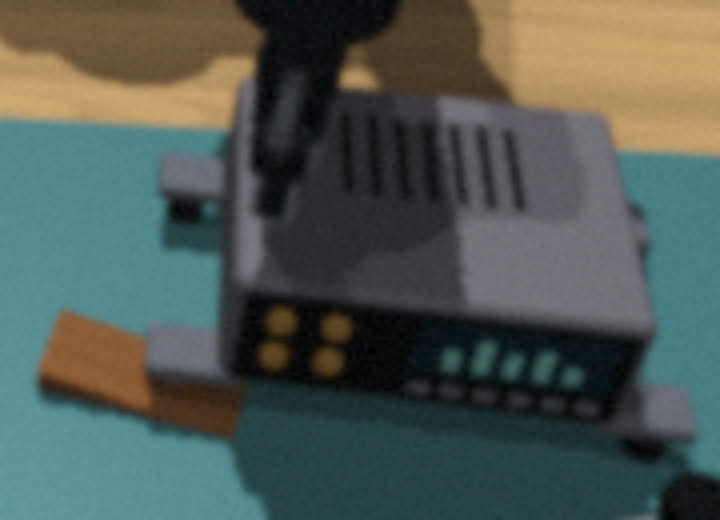

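carry_out:
  moves: [0.0, 1, 0, 0, 0, 0.0, 1.8, 0, 0, 0, 0.0, 2.3, 0, 0, 0, 0.0, 2.6, 0, 0, 0, 0.0, 2.7, 0, 0, 0, 0.0, 2.8, 0, 0, 0, 0.0, 2.8, 0, 0, 0]

```text
time: 11.92
tool_pos: [0.5238, 0.091, 0.1123]
tool_rot: [0.43, 0.561, 0.43, -0.561]
contact_force: [-0.7, -0.4, -0.5]
gripper_width: -0.0
```

carry_out:
  moves: [0.0, 0.05, 0, 0, 0, 0.0, 0.1, 0, 0, 0, 0.0, 0.1, 0, 0, 0]

```text
time: 12.17
tool_pos: [0.5239, 0.091, 0.1115]
tool_rot: [0.431, 0.561, 0.43, -0.561]
contact_force: [0.4, -0.7, -0.8]
gripper_width: -0.0
```

carry_out:
  moves: [0.0, 0.05, 0, 0, 0, 0.0, 0.1, 0, 0, 0, 0.0, 0.1, 0, 0, 0]

```text
time: 12.42
tool_pos: [0.5237, 0.091, 0.1103]
tool_rot: [-0.43, -0.561, -0.43, 0.561]
contact_force: [0.8, 0.2, 0.2]
gripper_width: -0.001
```

carry_out:
  moves: [0.0, 0.05, 0, 0, 0, 0.0, 0.1, 0, 0, 0, 0.0, 0.1, 0, 0, 0]

```text
time: 12.67
tool_pos: [0.5237, 0.091, 0.1092]
tool_rot: [-0.43, -0.561, -0.43, 0.561]
contact_force: [-0.6, -0.5, -1.1]
gripper_width: -0.003
```

carry_out:
  moves: [0.0, 0.05, 0, 0, 0, 0.0, 0.1, 0, 0, 0, 0.0, 0.1, 0, 0, 0]

```text
time: 12.92
tool_pos: [0.5238, 0.091, 0.109]
tool_rot: [-0.43, -0.561, -0.43, 0.561]
contact_force: [-3.1, 0.4, 4.1]
gripper_width: -0.003
```

carry_out:
  moves: [0.0, 0.05, 0, 0, 0, 0.0, 0.05, 0, 0, 0, 0.0, 0.05, 0, 0, 0]

```text
time: 13.17
tool_pos: [0.5238, 0.091, 0.109]
tool_rot: [-0.43, -0.561, -0.43, 0.561]
contact_force: [-3.8, -1.1, 7.9]
gripper_width: 0.003
```

carry_out:
  moves: [0.0, 0.03, 0, 0, 0, 0.0, 0.06, 0, 0, 0, 0.0, 0.08, 0, 0, 0, 0.0, 0.08, 0, 0, 0, 0.0, 0.08, 0, 0, 0, 0.0, 0.08, 0, 0, 0, 0.0, 0.08, 0, 0, 0, 0.0, 0.08, 0, 0, 0]

```text
time: 13.83
tool_pos: [0.5239, 0.0909, 0.1089]
tool_rot: [-0.43, -0.561, -0.43, 0.561]
contact_force: [-5.6, -0.9, 10.9]
gripper_width: 0.002
```

```bash
python3 - <<'E'
from h import *
f=imaging.grab_frame("scene");cv2.imwrite("pics/scene9.png",cv2.cvtColor(f,cv2.COLOR_RGB2BGR)); 
print(status.state()["contact_force"],status.state()["tool_pos"])
cv2.imwrite("pics/s9.png",cv2.resize(cv2.imread("pics/scene9.png")[170:300,310:490],None,fx=4,fy=4))
E
```

```text
[-5.55303255 -0.17749768 10.83514369] [0.5239727  0.09093219 0.10887256]
```

View pics/s9.png

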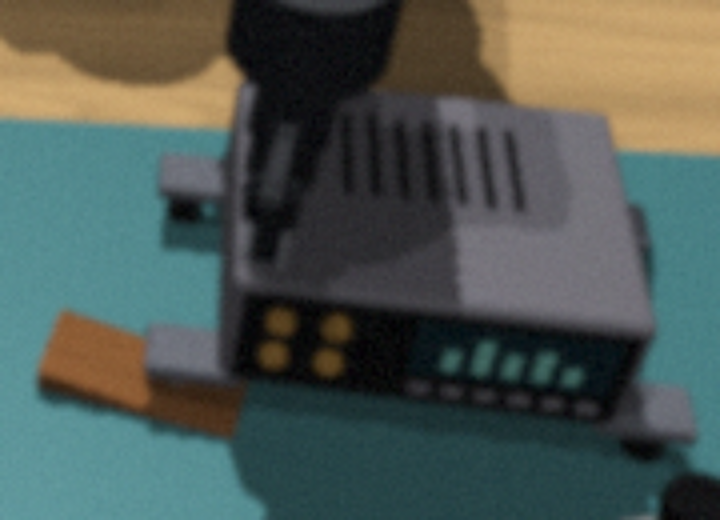

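carry_out:
  moves: [0.0, 0.04, 0, 0, 0, 0.0, 0.06, 0, 0, 0, 0.0, 0.06, 0, 0, 0, 0.0, 0.06, 0, 0, 0, 0.0, 0.06, 0, 0, 0, 0.0, 0.06, 0, 0, 0, 0.0, 0.06, 0, 0, 0]

```text
time: 14.47
tool_pos: [0.524, 0.0909, 0.1088]
tool_rot: [-0.431, -0.561, -0.43, 0.561]
contact_force: [-7.0, -0.8, 13.6]
gripper_width: -0.003
```

carry_out:
  moves: [0.0, -0.1, 0, 0, 0, 0.0, -0.3, 0, 0, 0, 0.0, -0.8, 0, 0, 0, 0.0, -2, 0, 0, 0, 0.0, -4, 0, 0, 0, 0.0, -6.5, 0, 0, 0, 0.0, -9, 0, 0, 0, 0.0, -11, 0, 0, 0, 0.0, -12, 0, 2, 0, 0.0, -12, 0, 5, 0, 0.0, -12, 0, 8, 0, 0.0, -12, 0, 11, 0]

```text
time: 15.47
tool_pos: [0.4952, -0.0162, 0.2277]
tool_rot: [0.431, 0.561, 0.43, -0.56]
contact_force: [1.1, -0.2, 0.1]
gripper_width: -0.001
```

carry_out:
  moves: [0.0, 0, 0, 3, 0, 0.0, 0, 0, 6, 0, 0.0, 0, 0, 9, 0, 0.0, 0, 0, 11, 0, 0.0, 0, 0, 12, 0, 0.0, 0, 0, 12, 0, 0.0, 0, 0, 12, 0, 0.0, 0, 0, 12, 0]

```text
time: 16.13
tool_pos: [0.4645, -0.1303, 0.2266]
tool_rot: [0.431, 0.561, 0.431, -0.561]
contact_force: [0.2, -0.2, 0.4]
gripper_width: -0.002
```

```bash
python3 - <<'E'
from h import *
for n in ["scene","top"]:
    f=imaging.grab_frame(n);cv2.imwrite(f"pics/{n}10.png",cv2.cvtColor(f,cv2.COLOR_RGB2BGR)); 
print(status.state()["contact_force"],status.state()["tool_pos"])
t=cv2.imread("pics/top10.png");i=imaging.camera_info("top")
h=cv2.cvtColor(t,cv2.COLOR_BGR2HSV); 
m=((h[...,1]<60)&(h[...,2]>90)).astype(np.uint8)
n,l,st,ce=cv2.connectedComponentsWithStats(m[170:270,215:240])
for k in range(1,n):
    if 60<st[k,4]<600:
        q,a,c=quad(l==k); q=q+[215,170]; print(q.mean(0), ray(i,q.mean(0),.034))
s=cv2.resize(cv2.imread("pics/scene10.png")[170:300,310:490],None,fx=4,fy=2.3)
u=cv2.resize(t[170:265,120:300],(720,300))
cv2.imwrite("pics/c10.png",np.vstack([s,u]))
E
```

```text
[-0.19370908 -0.09951867 -0.13327553] [ 0.46450722 -0.13010975  0.22645836]
[226. 199.] [0.52623071 0.05550935 0.034     ]
[220.5 251.5] [0.37598447 0.06725488 0.034     ]
```

View pics/c10.png

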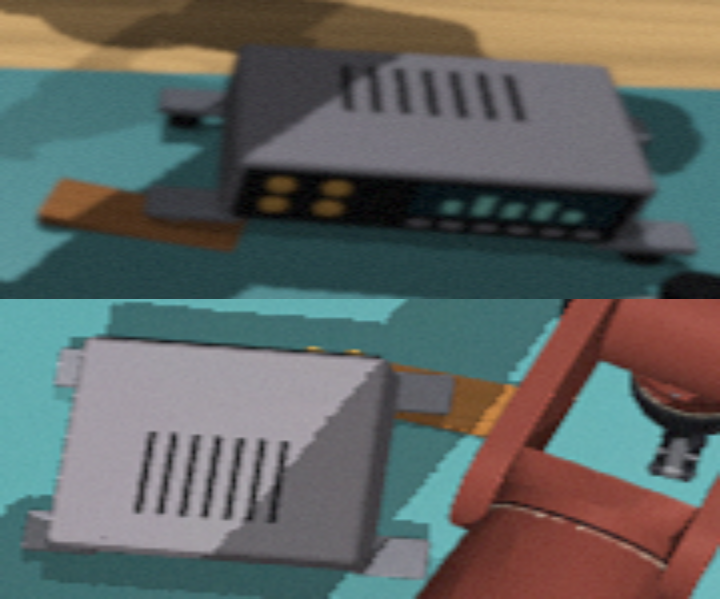

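```bash
python3 -c "
from plant import workorder;print(workorder.job_done())"
```

```text
the job is handed in; nothing more can be done
None
```

The wedge is under the bare foot and the job is handed in. The hand-in returned no verdict.

- **Wedge chosen:** there were three wooden wedges in the top view, at about (340,115), (279,213) and (356,324). I used the smallest, at (279,213). It measured 51 x 109 mm, and its thin edge already faced the meter.
- **Push:** I pushed it along the bench with both fingertips flat on its back face. The ear stayed roughly over the wedge's centre line. I stopped when the push force reached about 5 N, inside the 4 to 6 N seating range.
- **Press:** I backed off and pressed on corner_top with shut fingers. The force was 8 to 11 N for about 0.7 s, then rose to 13.6 N and held for about 0.5 s. Between 8 and 13.6 N the tool height changed by only about 0.2 mm, so the corner did not give. A sideways drag of up to 7 N built up on the fingers, but the meter did not slide.
- **Last checks:** the front ear (over the bare foot) moved by about 1.5 mm between first and last pictures, which is within measurement error. The last pictures show the wedge still under the ear. The arm is clear, with about 0 N on the tool.

Two things I could not measure directly are the force left between wedge and foot after I withdrew, and the exact tilt. I judged both from the push force, the steady height under the press and the pictures. I checked the bystanders only by keeping the arm's path clear of them, not by comparing their positions before and after.

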